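# Shut the pen test box and hold its vacuum plunger at the mark

### The job

The pen is already lying in the vacuum test box: swing the lid fully shut, then pull the black handle of the spring-return plunger out until its white cross-bar is level with the two red marks. Finish while still holding the handle there against the spring - do not let go - and leave the hammer, the bone folder and the mandrel where they are.

Things in the scene. Friction and masses are not known exactly. Their poses are not given: they have to be found in the camera images.
- box: Wooden test box, fixed to the counter, 120 (x) x 200 (y) x 60 mm (z), walls 5 mm; origin at the centre of its underside, on the counter. Its -x side is its front (towards the robot), the lid's hinge is along the top of its +x side, the plunger comes out of its -y side. Inside is a blue bed whose top is 30 mm above the counter. A dark steel track plate, 104 mm (x) wide and 8 mm high, reaches from the -y side out to 270 mm from the origin.
- lid (a joint): Hinge of the green lid (8 mm thick, covers the whole box, brass knob near its front edge). 0 is fully shut, flat on the box; it starts at 0.8 to 1.35 rad open. The hinge is stiff: the lid stays where it is left and must be pushed all the way down (a light push of 1 to 2 N near its front edge).
- lid_hinge (a point): Middle of the lid's hinge line, at the top of the box's +x side; the hinge line runs along the box's y. The lid reaches 120 mm from it; shut, its top face is 8 mm above this point, 68 mm above the counter.
- lid_handle (a point): Grip point of the brass knob, 35 mm above the lid's top face at the middle (box y = 0), 90 mm from the hinge line; it moves with the lid.
- plunger (a joint): Travel of the plunger in m: 0 is home (where the spring keeps it at the start), growing as it is pulled out along the box's -y; hard stop at 0.085, beyond the marks. The spring pulls back with about 4 N at home, rising by 1.2 N per 10 mm, and returns the plunger home when it is let go.
- plunger_grip (a point): Grip point of the upright black handle plate at the plunger's outer end: 36 mm wide (box x), 14 mm thick (box y, the direction of the pull), top 20 mm above this point; this point is 70 mm above the counter and 60 mm out from the box's side when home, so a finger fits on both sides of the plate from above.
- plunger_line (a point): Centre of the white cross-bar at the foot of the handle plate, 70 mm long (box x), 6 mm thick (box y), 20 mm above the counter; it moves with the plunger.
- mark: Pair of red marks, fixed on the track, 4 mm thick (along the box's y), tops 26 mm above the counter, centred 45 mm either side of the plunger's line (they just clear the ends of the white bar). Origin midway between them, at track height; axes as the box's. They lie 32 to 62 mm further out than the white bar's home place; the bar is at the mark when both have the same y in the box's frame.
- pen: Jade green lever-filler pen, 13 mm thick, 124 mm long, lying along the box's y between two low ridges in the well; origin at the middle of its underside.
- hammer: Small brass hammer with a light wooden handle, 190 mm long, lying in front of the box; to be left alone.
- folder: White bone folder, 140 x 22 x 4 mm, lying on the box's +y side; to be left alone.
- mandrel: Maple mandrel standing on its round 36 mm foot, 75 mm tall, beyond (+x of) the track; to be left alone.
Not all that is in view belongs to the job. Of the things like the pen, leave any that is orange or purple; of the rest the larger one is meant.

How it is judged:
By the outcome, as a careful person would: the job done as asked, in the order asked, and still so for the second after the job is handed in, while the arm keeps its last pose, push and grip.
It also fails if it takes over 48 s, if anything falls off the work surface, if the arm or the gripper's body presses on something with over 40 N, if the wrist force passes 120 N, or if a joint passes its speed limit or range.

### The arm

A 7-joint arm with a two-finger parallel gripper is mounted at the origin on the work surface. World frame = base frame: x ahead of the robot, y to its left, z up, the work surface at z = 0. Lengths are in m, angles in rad, forces in N, time in s.
With the tool pointing down it reaches from about 0.4 to 0.875 m from the base axis. Payload 19.3 kg.
Tool frame: the origin (TCP) lies on the centre line of the jaws, within the pads' length; the fingertips stand 19 mm ahead of it and the grasp point (between the pads) is the TCP (bot.nose_length is the distance from the TCP to the fingertips, in m); y points along the fingers, z is the direction in which the jaws open and shut, and the axes are right-handed (so a half turn about y gives the same grasp; the last joint's range is limited). The gripper opens to 85 mm and grips with 20 to 120 N. Pads are 22 mm wide; open, the fingers measure 114 mm over their backs; the gripper's body (76 mm by 85 mm) begins 54 mm behind the grasp point. The pads swing forward as they close: fully open they stand 13 mm farther back than shut.
Start: joints at [1.144, 0.521, -0.036, 1.599, 0.021, 1.021, -0.113], TCP at [0.218, -0.586, 0.25] pointing down, gripper open.
Joint ranges: [-2.91, 2.91], [-0.3, 2.13], [-1.5, 1.42], [0.17, 2.43], [-1.26, 4.41], [0.16, 1.93], [-2.52, 2.52]. Speed limits (rad/s): [1.89, 1.89, 2.39, 2.39, 3.01, 3.01, 3.01].

### API

Orientations are given as [roll, pitch, yaw] about the fixed x, y, z axes, in that order (R = Rz(yaw) Ry(pitch) Rx(roll)).
In Python, from workcell import observe, cams, workorder, bot gives the robot as it stands. The module is installed in compiled form; this text tells all that it offers.
- The arm moves only by the tool apply_moves, never from a script. Its arguments are lists of equal length, an entry for each row: "jaw": the opening, from -1 (shut) to 1 (fully open), so that 0 is half open; "translation": the shift along the world's x, y, z in m, a list of three; "angular": the turn, a rotation vector about the world's x, y, z in degrees, a list of three. In form: {"jaw": [jaw, ...], "translation": [[x, y, z], ...], "angular": [[ax, ay, az], ...]}. A call has 1 to 5 rows; each row is the pose to reach, as a shift and turn from the pose commanded when the call began; what a row does not reach only later rows make up. A row lasts 1/10 s, in which the tool goes at most 50 mm and 8.59 degrees, less where a joint would pass 70% of its speed; a pose out of reach is approached as far as the arm can. A call with a gripper value outside its range is refused whole. The fingers move at their own pace and stop on an object; "newtons" is the grip in N (left out, the last holds). Time passes only in rows, so rows that repeat a pose let the fingers close. It gives the time, the measured TCP pose, the force and the opening at its end, in the units of the state.
- observe(): the state, without advancing time (a new reading comes with each control period).
- cams.grab_frame(name): name is "scene" or "top" or "wrist"; returns a dict with "pixels" (400x640x3 uint8, red, green, blue), "mtx" (3x3 intrinsics, pixels), "R" (3x3) and "t" (3): a world point X has camera coordinates R X + t. Camera axes: x right, y down, z forward; pixel columns grow to the right and rows downward; lengths in m; the calibration is good to about 2 mm. The wrist camera is an equidistant fisheye: a pixel r from the principal point sees the ray r / f radians off the axis. A picture is of the moment at which its call begins. There is no depth.
- workorder.job_done(): hands the job in, once; it reports no verdict.
The state is a dict: "clock": time; "qpos": joint angles; "qd": joint speeds; "joint_efforts": joint torques, N m; "position": TCP position; "tool_rot": TCP orientation; "force": force on the tool from outside, world axes, zero at the start; "moment": the same for the moment, N m; "grip_width": finger opening in m.
Only numpy, scipy, OpenCV 4.12 (cv2) and the standard library are available. Lean on these libraries where they do the work, as an engineer would, in place of code of your own. Each camera call takes 0.05 s, during which the arm holds its last target. There are 200 camera calls.

## Working session

There is one attempt and no reset: what is moved stays moved. The work goes in short steps, Python scripts to look and compute and a tool call to move; the robot and the scene stay as the last step left them, time stands still between calls to the robot, and variables do not carry over. Pictures are saved under pics/ and viewed, about 8 in all and at most 12, crops included, and the job is handed in when it is done.

Besides the shell and the picture viewer there is one more tool, called after "Emit:" in YAML: its name, and indented under it one key for each argument. apply_moves: Moves the arm, as the interface text tells. Its arguments: {"type":"object","properties":{"jaw":{"type":"array"},"translation":{"type":"array"},"angular":{"type":"array"},"newtons":{"type":"number"}},"required":["jaw","translation","angular"]}

```bash
mkdir -p pics; cat > h.py <<'E'
from workcell import observe, cams, workorder, bot
import numpy as np, cv2
def grab(n,save=None):
    f=cams.grab_frame(n)
    if save: cv2.imwrite('pics/'+save,cv2.cvtColor(f['pixels'],cv2.COLOR_RGB2BGR))
    return f
def ray(f,u,v,fish=False):
    K=np.array(f['mtx']);x=(u-K[0,2])/K[0,0];y=(v-K[1,2])/K[1,1]
    if fish:
        r=np.hypot(x,y);d=np.array([np.sin(r)*x/r,np.sin(r)*y/r,np.cos(r)]) if r>0 else np.array([0,0,1.])
    else: d=np.array([x,y,1.])
    R=np.array(f['R']);t=np.array(f['t']);return -R.T@t,R.T@d
def onz(f,u,v,z,fish=False):
    c,d=ray(f,u,v,fish);return c+d*(z-c[2])/d[2]
def proj(f,X):
    c=np.array(f['R'])@X+np.array(f['t']);p=np.array(f['mtx'])@(c/c[2]);return p[:2]
E
python3 - <<'E'
from h import *
f=grab('top','top.png');g=grab('scene','scene.png')
for k in(f,g):print(np.round(-np.array(k['R']).T@k['t'],3),np.round(k['R'],2).tolist(),np.array(k['mtx'])[0,0])
print(observe())
E
```

```text
[0.422 0.078 1.168] [[-0.0, -1.0, 0.01], [-1.0, 0.0, -0.06], [0.06, -0.01, -1.0]] 483.218657058495
[ 1.024 -0.034  0.764] [[0.22, 0.97, -0.01], [0.74, -0.18, -0.64], [-0.63, 0.14, -0.76]] 434.3803099620688
{'clock': 0.1, 'qpos': array([ 1.1437673 ,  0.52196026, -0.03633246,  1.59991196,  0.02121203,
        1.02108688, -0.11279634]), 'qd': array([-0.00160949, -0.00087803, -0.00072824, -0.00399406, -0.00026835,
       -0.00087907,  0.00031066]), 'joint_efforts': array([ 4.36015907e-03, -9.28490996e+01,  1.98425800e+00, -3.70532584e+01,
        1.81558763e-02,  5.28312841e-03,  4.78291838e-05]), 'position': array([ 0.21819566, -0.58539747,  0.24979355]), 'tool_rot': array([-1.57177459e+00, -7.46827153e-05, -2.78476097e+00]), 'force': array([0.13335419, 1.05705651, 0.9077569 ]), 'moment': array([-0.02057258, -0.00835728,  0.0289297 ]), 'grip_width': 0.08561366376948851}
```

View pics/top.png

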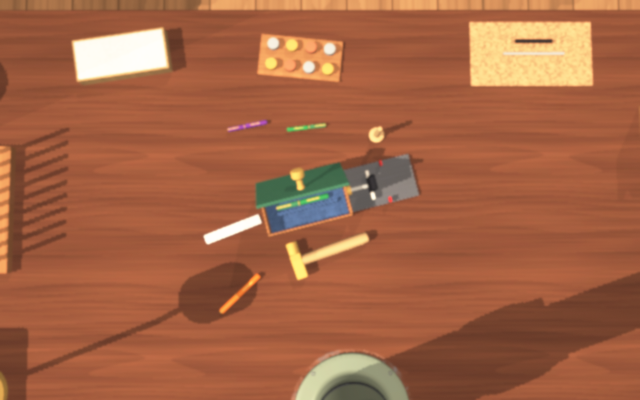

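View pics/scene.png

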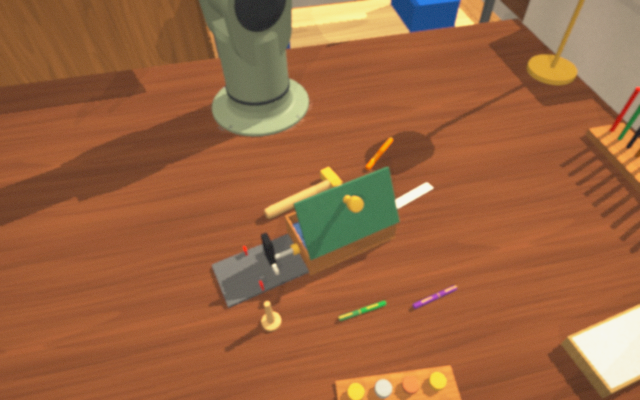

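The top view shows the box at about (307,200) with the green lid open. The track lies right of it, with red marks at about (381,163) and (390,200), the black handle at (371,183) and the white bar next to it. Pen-like things are:
- Jade green pen in the well at (302,202).
- Smaller green pen outside at (306,127).
- Purple pen at (247,125).
- Orange pen at (240,293).

The one in the box fits: it is green, the larger, and already in the well. I don't need to touch any of them. Next I'll measure the box, track and marks.

```bash
python3 - <<'E'
from h import *
out=[]
for n,(x0,y0,x1,y1) in (('top',(240,140,430,250)),('scene',(200,160,410,315))):
    f=grab(n);p=f['pixels'];h=cv2.cvtColor(p,cv2.COLOR_RGB2HSV);H,S,V=[h[...,i].astype(int) for i in range(3)]
    roi=np.zeros(H.shape,bool);roi[y0:y1,x0:x1]=1
    ms={'red':((H<5)|(H>174))&(S>170)&(V>140),'white':(S<60)&(V>150),'lid':(H>60)&(H<90)&(S>90)&(V<140),'brass':(H>17)&(H<28)&(S>120)&(V>170),'black':(V<45),'grey':(S<90)&(V>45)&(V<130)}
    for k,m in ms.items():
        nn,l,st,c=cv2.connectedComponentsWithStats((m&roi).astype(np.uint8))
        for i in range(1,nn):
            if st[i,4]>=6: 
                cn=cv2.findContours((l==i).astype(np.uint8),0,2)[0][0]
                print(n,k,st[i,4],np.round(c[i],1), np.round(cv2.boxPoints(cv2.minAreaRect(cn))).astype(int).tolist() if st[i,4]>20 else '', np.round(onz(f,*c[i],{'red':.026,'white':.02,'grey':.008}.get(k,.09)),4)[:2])
    c=cv2.cvtColor(p[y0:y1,x0:x1],cv2.COLOR_RGB2BGR);out.append(cv2.resize(c,(800,int(800*(y1-y0)/(x1-x0))),interpolation=cv2.INTER_CUBIC))
for i,o in enumerate(out):cv2.imwrite(f'pics/crop{i}.png',o)
E
```

```text
top red 8 [379.6 161.6]  [ 0.5899 -0.07  ]
top red 6 [389.7 199.2]  [ 0.5002 -0.0929]
top white 24 [366.7 172.9] [[364, 171], [367, 169], [370, 175], [366, 176]] [ 0.5637 -0.0395]
top white 65 [359.9 187.1] [[351, 186], [367, 183], [368, 188], [352, 191]] [ 0.5297 -0.0231]
top white 48 [372.8 195.6] [[368, 193], [373, 190], [377, 198], [372, 201]] [ 0.5092 -0.0537]
top white 205 [249.5 222.2] [[237, 222], [258, 214], [261, 223], [240, 231]] [0.4469 0.2397]
top lid 1555 [300.  184.5] [[253, 185], [342, 163], [346, 183], [258, 205]] [0.5295 0.1173]
top lid 7 [325.9 193.4]  [0.5092 0.0595]
top brass 182 [297.6 178.5] [[289, 172], [301, 168], [308, 188], [296, 192]] [0.543  0.1226]
top brass 14 [348.8 189.4]  [0.5182 0.0081]
top brass 17 [283.1 206.1]  [0.481 0.155]
top brass 61 [290.8 246.2] [[286, 243], [295, 243], [295, 249], [286, 249]] [0.3919 0.1378]
top black 6 [368.7 181.2]  [ 0.5365 -0.0367]
top black 6 [370.3 187.8]  [ 0.5215 -0.0403]
top grey 2174 [367.2 179.4] [[252, 172], [412, 155], [417, 205], [257, 221]] [ 0.5496 -0.042 ]
top grey 29 [395.2 197. ] [[392, 195], [397, 194],
[... 1537 characters left out ...]
scene grey 6 [353.5 194. ]  [0.397  0.1656]
scene grey 41 [296.5 216.3] [[293, 205], [299, 205], [299, 224], [293, 224]] [0.4304 0.026 ]
scene grey 36 [394.8 218.8] [[387, 226], [395, 209], [402, 212], [394, 229]] [0.4877 0.2346]
scene grey 23 [376.5 230.4] [[368, 234], [385, 226], [385, 227], [368, 235]] [0.5086 0.1862]
scene grey 2690 [263.3 272. ] [[207, 259], [287, 224], [308, 272], [228, 308]] [ 0.5544 -0.0644]
scene grey 58 [344.1 244.6] [[323, 253], [366, 234], [366, 236], [324, 254]] [0.5279 0.1096]
scene grey 51 [308.9 249.8] [[296, 242], [303, 236], [320, 255], [313, 261]] [0.5236 0.0352]
scene grey 47 [239.7 256.3] [[234, 257], [242, 252], [245, 256], [237, 261]] [ 0.5062 -0.1068]
```

View pics/crop0.png

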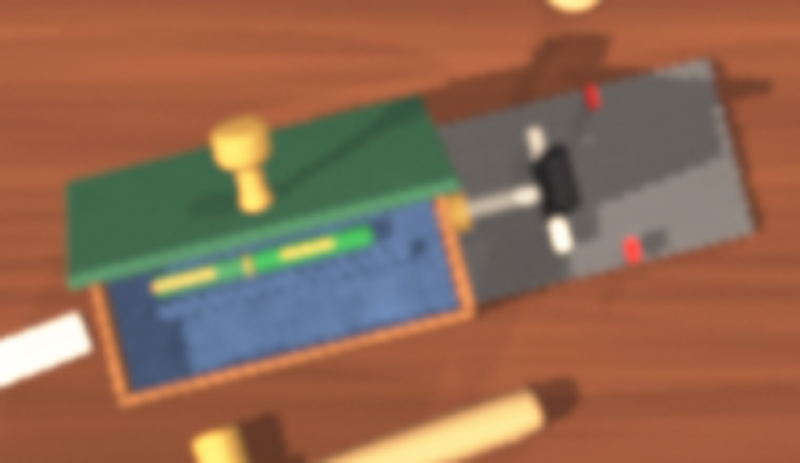

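View pics/crop1.png

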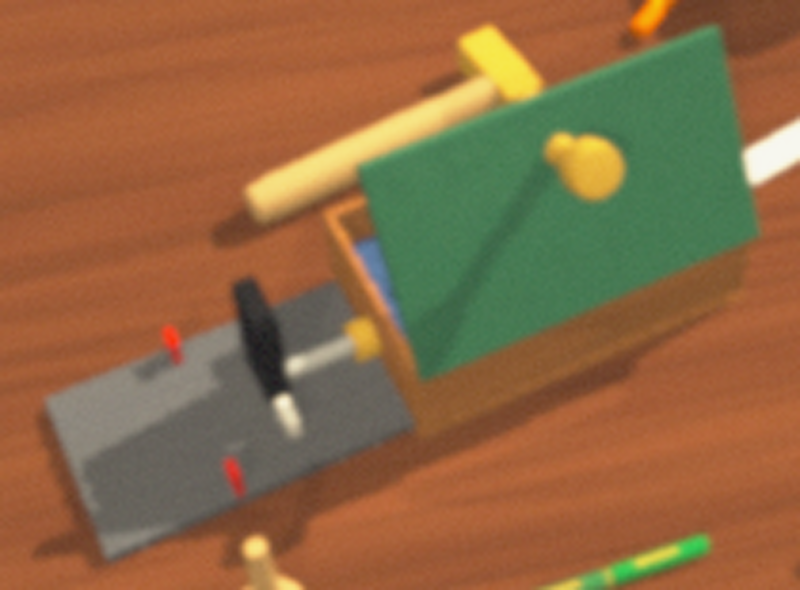

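The crops show the lid about 1 rad open. The red marks, white bar ends, handle and track corners are clear, and nothing blocks the track. Now the geometry.

```bash
python3 - <<'E'
from h import *
from scipy.optimize import least_squares
T=grab('top');S=grab('scene')
a=lambda x,y:(240+x/4.2105,140+y/4.2105)
b=lambda x,y:(200+x/3.8095,160+y/3.8095)
# (frame,pixel,box point or function of lid angle)
obs=[(T,a(712,62),(.052,-.27,.008)),(T,a(757,230),(-.052,-.27,.008)),(T,a(125,402),(-.06,.1,.06)),(T,a(472,315),(-.06,-.1,.06)),
(S,b(328,213),(-.06,-.1,.06)),(S,b(45,402),(-.052,-.27,.008)),(S,b(108,558),(.052,-.27,.008)),
(S,b(430,377),'h-'),(S,b(757,235),'h+'),(S,b(360,172),'f-'),(S,b(717,28),'f+'),(T,a(67,183),'f+'),(T,a(423,97),'f-')]
reds=[(T,(380.1,162.1),1),(T,(390.2,199.7),-1),(S,(245.1,250.5),-1),(S,(261.1,284.2),1)]
bar=[(T,(367,171.5),1),(T,(373.5,197),-1),(S,(275.6,268.6),1)]
def W(p,X):
    c,s=np.cos(p[2]),np.sin(p[2]);return np.array([p[0]+c*X[0]-s*X[1],p[1]+s*X[0]+c*X[1],X[2]])
def lid(al,r,h,y):return np.array([.06-r*np.cos(al)+h*np.sin(al),y,.06+r*np.sin(al)+h*np.cos(al)])
def res(p):
    o=[]
    for f,q,X in obs:
        if isinstance(X,str):
            X=lid(p[3],0 if X[0]=='h' else .12,.008,.1 if X[1]=='+' else -.1)
        o+=list(proj(f,W(p,X))-q)
    return np.array(o)
r=least_squares(res,[.5,.1,.24,1.1],loss='soft_l1');p=r.x;print('box',p.round(4),np.degrees(p[2]));print(res(p).round(1).reshape(-1,2).tolist())
def inv(w):
    d=w[:2]-p[:2];c,s=np.cos(p[2]),np.sin(p[2]);return np.round([c*d[0]+s*d[1],-s*d[0]+c*d[1]],4)
print('marks',[inv(onz(f,*q,.02)).tolist() for f,q,_ in reds])
print('bar',[inv(onz(f,*q,.022)).tolist() for f,q,_ in bar])
for al in np.append(p[3],[.9,.6,.3,0]):
  print(round(al,2),'face r=.108,y=-.06',W(p,lid(al,.108,.008,-.06)).round(4))
for n,X in(('grip',(0,-.16,.075)),('hinge',(.06,0,.06)),('knob',lid(p[3],.09,.043,0))):print(n,W(p,np.array(X)).round(4))
print('mandrel',onz(T,376,134,.07),onz(S,272,322,0))
print(observe()['force'])
E
```

```text
box [0.4958 0.108  0.2519 1.1752] 14.430544464640946
[[-1.5, -1.7], [-0.8, -0.2], [-0.9, 1.2], [1.2, -0.2], [-2.6, -0.6], [-1.2, -0.8], [-0.9, 0.0], [-2.3, 2.2], [0.7, 0.0], [2.0, 2.2], [4.4, 1.5], [-2.5, 15.5], [6.8, 11.7]]
marks [[0.0461, -0.1977], [-0.0471, -0.1976], [-0.0433, -0.1969], [0.0444, -0.197]]
bar [[0.0319, -0.1612], [-0.0309, -0.1604], [0.0266, -0.1587]]
1.18 face r=.108,y=-.06 [0.5357 0.0563 0.1627]
0.9 face r=.108,y=-.06 [0.5099 0.0497 0.1496]
0.6 face r=.108,y=-.06 [0.4869 0.0438 0.1276]
0.3 face r=.108,y=-.06 [0.4712 0.0397 0.0996]
0.0 face r=.108,y=-.06 [0.4642 0.0379 0.068 ]
grip [ 0.5356 -0.047   0.075 ]
hinge [0.5539 0.1229 0.06  ]
knob [0.5587 0.1242 0.1596]
mandrel [ 0.64744366 -0.05668379  0.07      ] [ 0.65986217 -0.0632039   0.        ]
[-0.04021077 -0.40315523  0.24610652]
```

```bash
cat > fit.py <<'E'
from h import *
from scipy.optimize import least_squares
T=grab('top');S=grab('scene')
a=lambda x,y:(240+x/4.2105,140+y/4.2105)
b=lambda x,y:(200+x/3.8095,160+y/3.8095)
L=lambda r,h,y:('L',r,h,y)
obs=[(T,a(712,62),(.052,-.27,.008)),(T,a(757,230),(-.052,-.27,.008)),(T,a(125,402),(-.06,.1,.06)),(T,a(472,315),(-.06,-.1,.06)),
(S,b(328,213),(-.06,-.1,.06)),(S,b(45,402),(-.052,-.27,.008)),(S,b(108,558),(.052,-.27,.008)),
(S,b(430,377),L(0,.008,-.1)),(S,b(757,235),L(0,.008,.1)),(S,b(360,172),L(.12,.008,-.1)),(S,b(717,28),L(.12,.008,.1)),(T,a(67,183),L(0,.008,.1)),(T,a(423,97),L(0,.008,-.1)),(T,a(72,285),L(.12,.0,.1)),(T,a(460,190),L(.12,.0,-.1))]
reds=[(T,(380.1,162.1)),(T,(390.2,199.7)),(S,(245.1,250.5)),(S,(261.1,284.2))]
bar=[(T,(367,171.5)),(T,(373.5,197)),(S,(275.6,268.6))]
def W(p,X):
    c,s=np.cos(p[2]),np.sin(p[2]);return np.array([p[0]+c*X[0]-s*X[1],p[1]+s*X[0]+c*X[1],X[2]])
def lid(al,r,h,y):return np.array([.06-r*np.cos(al)+h*np.sin(al),y,.06+r*np.sin(al)+h*np.cos(al)])
def res(p):
    return np.concatenate([proj(f,W(p,lid(p[3],*X[1:]) if X[0]=='L' else X))-q for f,q,X in obs])
r=least_squares(res,[.5,.1,.24,1.1],loss='soft_l1');p=r.x
def inv(w):
    d=w[:2]-p[:2];c,s=np.cos(p[2]),np.sin(p[2]);return np.round([c*d[0]+s*d[1],-s*d[0]+c*d[1]],4)
if __name__=='__main__':
    print('box',p.round(4),np.degrees(p[2]));print(res(p).round(1).reshape(-1,2).tolist())
    print('marks',[inv(onz(f,*q,.02)).tolist() for f,q in reds])
    print('bar',[inv(onz(f,*q,.022)).tolist() for f,q in bar])
    for al in [p[3],.9,.6,.3,0]: print(round(al,2),'face r=.108,y=-.06',W(p,lid(al,.108,.008,-.06)).round(4))
    for n,X in(('grip',(0,-.16,.075)),('hinge',(.06,0,.06)),('knob',lid(p[3],.09,.043,0))):print(n,W(p,np.array(X)).round(4))
E
python3 fit.py
```

```text
box [0.496  0.108  0.2493 1.062 ] 14.284509182235457
[[-1.3, -1.5], [-0.8, 0.0], [-1.0, 1.1], [1.2, -0.1], [-2.6, -0.6], [-1.2, -1.0], [-1.0, -0.2], [-2.6, 1.8], [0.6, -0.2], [-0.9, -0.8], [0.6, -0.6], [-0.9, -0.7], [-1.1, -1.8], [-0.8, 0.5], [0.2, -0.9]]
marks [[0.0464, -0.1975], [-0.0468, -0.1976], [-0.043, -0.197], [0.0447, -0.1968]]
bar [[0.0321, -0.161], [-0.0307, -0.1604], [0.0268, -0.1586]]
1.06 face r=.108,y=-.06 [0.5247 0.0534 0.1582]
0.9 face r=.108,y=-.06 [0.5099 0.0496 0.1496]
0.6 face r=.108,y=-.06 [0.4869 0.0438 0.1276]
0.3 face r=.108,y=-.06 [0.4712 0.0398 0.0996]
0 face r=.108,y=-.06 [0.4643 0.038  0.068 ]
grip [ 0.5355 -0.0471  0.075 ]
hinge [0.5541 0.1228 0.06  ]
knob [0.548  0.1212 0.1595]
```

Emit:
apply_moves:
  jaw: [-1,-1,-1,-1,-1]
  translation:
    - [0.35,0.65,0]
    - [0.35,0.65,0]
    - [0.35,0.65,0]
    - [0.35,0.65,0]
    - [0.35,0.65,0]
  angular:
    - [0,0,-6.1]
    - [0,0,-6.1]
    - [0,0,-6.1]
    - [0,0,-6.1]
    - [0,0,-6.1]
  newtons: 60

```text
clock: 0.9
position: [0.3374, -0.3637, 0.2505]
tool_rot: [-1.57, 0.0, -2.891]
force: [1.4, -0.5, 1.2]
grip_width: 0.012
```

Emit:
apply_moves:
  jaw: [-1,-1,-1,-1,-1]
  translation:
    - [0.235,0.427,0]
    - [0.235,0.427,0]
    - [0.235,0.427,0]
    - [0.235,0.427,0]
    - [0.235,0.427,0]
  angular:
    - [0,0,0]
    - [0,0,0]
    - [0,0,0]
    - [0,0,0]
    - [0,0,0]

```text
clock: 1.4
position: [0.458, -0.1446, 0.2506]
tool_rot: [-1.57, 0.001, -2.891]
force: [1.5, -0.8, -0.2]
grip_width: 0.0
```

Emit:
apply_moves:
  jaw: [-1,-1,-1,-1,-1]
  translation:
    - [0.115,0.208,0]
    - [0.115,0.208,0]
    - [0.115,0.208,0]
    - [0.115,0.208,0]
    - [0.115,0.208,0]
  angular:
    - [0,0,0]
    - [0,0,0]
    - [0,0,0]
    - [0,0,0]
    - [0,0,0]

```text
clock: 1.9
position: [0.5732, 0.0647, 0.2503]
tool_rot: [-1.571, 0.001, -2.89]
force: [0.8, -1.0, -0.0]
grip_width: -0.0004
```

Emit:
apply_moves:
  jaw: [-1,-1,-1,-1,-1]
  translation:
    - [0,0,-0.04]
    - [0,0,-0.07]
    - [-0.02,-0.005,-0.072]
    - [-0.038,-0.009,-0.073]
    - [-0.045,-0.011,-0.077]
  angular:
    - [0,0,0]
    - [0,0,0]
    - [0,0,0]
    - [0,0,0]
    - [0,0,0]

```text
clock: 2.4
position: [0.5264, 0.0502, 0.1733]
tool_rot: [-1.571, -0.0, -2.891]
force: [-0.3, 0.3, 0.6]
grip_width: 0.0002
```

Emit:
apply_moves:
  jaw: [-1,-1,-1,-1,-1]
  translation:
    - [-0.008,-0.002,-0.005]
    - [-0.015,-0.004,-0.011]
    - [-0.022,-0.006,-0.018]
    - [-0.03,-0.007,-0.027]
    - [-0.035,-0.009,-0.036]
  angular:
    - [0,0,0]
    - [0,0,0]
    - [0,0,0]
    - [0,0,0]
    - [0,0,0]

```text
clock: 2.9
position: [0.4918, 0.0414, 0.1366]
tool_rot: [-1.571, -0.0, -2.891]
force: [-0.8, 0.7, 1.7]
grip_width: 0.0002
```

```bash
python3 - <<'E'
from h import *
f=grab('scene');o=observe();print(o['position'],o['force'])
cv2.imwrite('pics/push.png',cv2.resize(cv2.cvtColor(f['pixels'][80:340,160:480],cv2.COLOR_RGB2BGR),(640,520)))
E
```

```text
[0.49065625 0.04096132 0.13531839] [-0.78696042 -1.42710626 -2.31843793]
```

View pics/push.png

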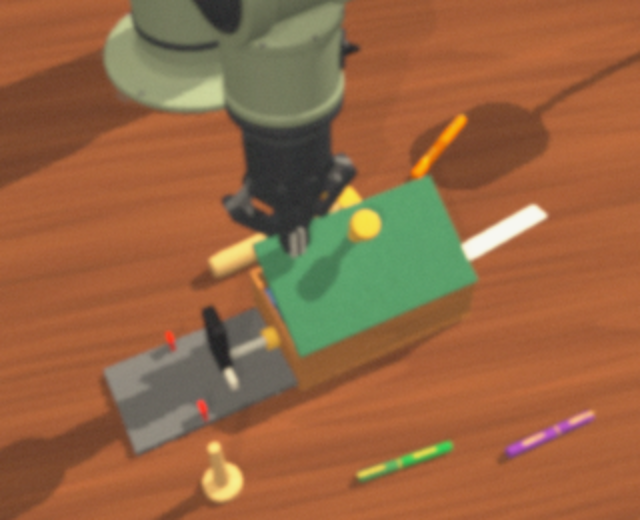

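The closed fingers at picture (297,243) are on the lid's top face near its front edge. The lid is well down, and the knob at (365,225) is clear. I'll keep following the arc.

Emit:
apply_moves:
  jaw: [-1,-1,-1,-1,-1]
  translation:
    - [-0.006,-0.002,-0.012]
    - [-0.01,-0.002,-0.024]
    - [-0.013,-0.003,-0.036]
    - [-0.015,-0.003,-0.044]
    - [-0.015,-0.003,-0.049]
  angular:
    - [0,0,0]
    - [0,0,0]
    - [0,0,0]
    - [0,0,0]
    - [0,0,0]

```text
clock: 3.45
position: [0.4771, 0.0385, 0.0876]
tool_rot: [-1.571, -0.001, -2.891]
force: [-0.6, -0.1, 0.4]
grip_width: -0.0001
```

Emit:
apply_moves:
  jaw: [-1,-1]
  translation:
    - [0,0,-0.001]
    - [0,0,-0.002]
  angular:
    - [0,0,0]
    - [0,0,0]

```text
clock: 3.65
position: [0.4772, 0.0384, 0.0869]
tool_rot: [-1.57, -0.001, -2.891]
force: [-12.7, -1.8, 42.4]
grip_width: 0.0002
```

Emit:
apply_moves:
  jaw: [-1,-1,0,0,0]
  translation:
    - [0,0,0.04]
    - [0,0,0.075]
    - [0.028,-0.04,0.085]
    - [0.058,-0.085,0.085]
    - [0.058,-0.085,0.085]
  angular:
    - [0,0,0]
    - [0,0,0]
    - [0,0,0]
    - [0,0,0]
    - [0,0,0]

```text
clock: 4.15
position: [0.5379, -0.0519, 0.1719]
tool_rot: [-1.568, 0.002, -2.897]
force: [-0.7, -0.2, -0.1]
grip_width: 0.0419
```

```bash
python3 - <<'E'
from h import *
o=observe();print(o['position'],o['force'],o['grip_width'])
f=grab('wrist','wrist.png');s=grab('scene')
cv2.imwrite('pics/both.png',np.vstack([cv2.resize(cv2.cvtColor(s['pixels'][120:320,160:480],cv2.COLOR_RGB2BGR),(480,300)),cv2.resize(cv2.cvtColor(f['pixels'],cv2.COLOR_RGB2BGR),(480,300))]))
E
```

```text
[ 0.53794862 -0.05194133  0.17191476] [-0.73407544 -0.22741774 -0.06979692] 0.04193936583439165
```

View pics/both.png

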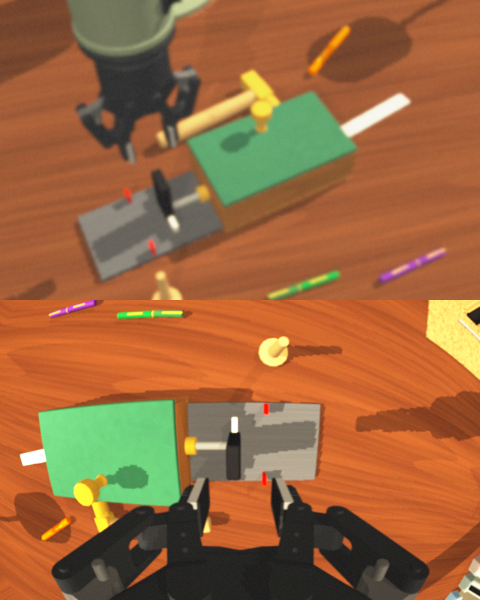

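The upper (scene) panel shows the lid flat on the box. The lower (wrist) panel shows the handle at (234,455) between the open fingers, the white bar end at (234,424), and red marks at (266,408) and (264,478). I'll measure the handle, bar and marks from the wrist frame.

```bash
cat > w.py <<'E'
from h import *
p=np.array([.496,.108,.2493])
def inv(w):
    d=w[:2]-p[:2];c,s=np.cos(p[2]),np.sin(p[2]);return np.round([c*d[0]+s*d[1],-s*d[0]+c*d[1]],4)
def meas(n='wrist',roi=(225,130,440,260)):
    f=grab(n,n+'_m.png');h=cv2.cvtColor(f['pixels'],cv2.COLOR_RGB2HSV);H,S,V=[h[...,i].astype(int) for i in range(3)]
    R=np.zeros(H.shape,bool);R[roi[1]:roi[3],roi[0]:roi[2]]=1
    for k,m,z in(('red',((H<5)|(H>174))&(S>170)&(V>140),.02),('white',(S<50)&(V>190),.022),('black',V<40,.09)):
        nn,l,st,c=cv2.connectedComponentsWithStats((m&R).astype(np.uint8))
        for i in range(1,nn):
            if st[i,4]>=12: print(n,k,st[i].tolist(),c[i].round(1),'box',inv(onz(f,*c[i],z,n=='wrist')))
    return f
E
python3 - <<'E'
from w import *
meas();o=observe();print('tcp box',inv(o['position']))
E
```

```text
wrist red [357, 136, 8, 15, 105] [360.4 143.2] box [ 0.0437 -0.1965]
wrist red [354, 229, 7, 17, 78] [356.8 236.3] box [-0.0448 -0.1957]
wrist white [314, 155, 9, 20, 154] [317.9 164.1] box [ 0.0249 -0.1587]
wrist white [267, 191, 33, 5, 124] [282.8 192.7] box [-0.0012 -0.1266]
wrist black [310, 175, 17, 18, 235] [318.1 184.1] box [ 0.0217 -0.1593]
wrist black [266, 239, 11, 21, 133] [272.1 251.4] box [-0.0284 -0.1255]
wrist black [364, 239, 11, 21, 138] [368.  251.5] box [-0.0286 -0.1955]
wrist black [246, 248, 9, 7, 29] [250.7 251.4] box [-0.0288 -0.1094]
wrist black [386, 248, 8, 7, 26] [388.9 251.1] box [-0.0286 -0.2112]
tcp box [-1.000e-04 -1.593e-01]
```

Emit:
apply_moves:
  jaw: [0,0,0,-1,-1]
  translation:
    - [0,0,-0.04]
    - [0,0,-0.075]
    - [0,0,-0.097]
    - [0,0,-0.097]
    - [0,0,-0.097]
  angular:
    - [0,0,0]
    - [0,0,0]
    - [0,0,0]
    - [0,0,0]
    - [0,0,0]
  newtons: 70

```text
clock: 4.8
position: [0.5352, -0.0456, 0.0748]
tool_rot: [-1.571, -0.0, -2.89]
force: [1.7, -22.8, -9.9]
grip_width: 0.0145
```

Emit:
apply_moves:
  jaw: [-1,-1,-1,-1]
  translation:
    - [0,0,0]
    - [0,0,0]
    - [0,0,0]
    - [0,0,0]
  angular:
    - [0,0,0]
    - [0,0,0]
    - [0,0,0]
    - [0,0,0]

```text
clock: 5.2
position: [0.5353, -0.0464, 0.0749]
tool_rot: [-1.571, 0.0, -2.891]
force: [-2.2, -0.2, -2.6]
grip_width: 0.0134
```

Emit:
apply_moves:
  jaw: [-1,-1,-1,-1,-1]
  translation:
    - [0.002,-0.008,0]
    - [0.004,-0.016,0]
    - [0.006,-0.024,0]
    - [0.008,-0.031,0]
    - [0.009,-0.036,0]
  angular:
    - [0,0,0]
    - [0,0,0]
    - [0,0,0]
    - [0,0,0]
    - [0,0,0]

```text
clock: 5.7
position: [0.5442, -0.0819, 0.0749]
tool_rot: [-1.572, -0.0, -2.891]
force: [-5.8, 7.6, 3.3]
grip_width: 0.0132
```

Emit:
apply_moves:
  jaw: [-1,-1,-1]
  translation:
    - [0,0,0]
    - [0,0,0]
    - [0,0,0]
  angular:
    - [0,0,0]
    - [0,0,0]
    - [0,0,0]

```text
clock: 6.0
position: [0.5441, -0.0815, 0.0749]
tool_rot: [-1.572, -0.0, -2.891]
force: [-5.6, 5.6, 3.1]
grip_width: 0.0129
```

```bash
python3 - <<'E'
from w import *
f=meas('wrist',(150,20,500,330));g=meas('scene',(200,160,320,315));t=meas('top',(340,140,430,220))
print('tcp box',inv(observe()['position']))
B=lambda p,w,h:cv2.resize(cv2.cvtColor(p,cv2.COLOR_RGB2BGR),(w,h),interpolation=cv2.INTER_CUBIC)
cv2.imwrite('pics/pull.png',np.hstack([B(f['pixels'][60:260,200:450],500,400),B(g['pixels'][180:320,190:295],300,400)]))
E
```

```text
wrist red [320, 146, 8, 23, 120] [323.9 156.1] box [ 0.0438 -0.1975]
wrist white [282, 145, 36, 69, 1077] [294.8 170.8] box [ 0.0355 -0.1806]
wrist white [329, 146, 105, 44, 2578] [394.5 165.9] box [ 0.0389 -0.2389]
wrist white [308, 173, 21, 32, 368] [320.3 189.1] box [ 0.0247 -0.1954]
wrist white [299, 211, 8, 3, 12] [302.2 211.8] box [ 0.0107 -0.1847]
wrist white [190, 224, 116, 19, 1300] [251.8 230.3] box [-0.0015 -0.1531]
wrist white [361, 237, 64, 45, 1643] [394.8 257.8] box [-0.0204 -0.2434]
wrist white [294, 268, 5, 8, 24] [296.6 270.8] box [-0.0292 -0.1803]
wrist white [342, 268, 6, 6, 19] [344.1 269.5] box [-0.0282 -0.2108]
wrist black [302, 205, 38, 110, 1661] [319.8 244.8] box [ 0.019  -0.1953]
wrist black [341, 279, 20, 51, 242] [346.7 305.2] box [-0.009  -0.2066]
wrist black [250, 282, 12, 16, 68] [256.6 288.9] box [-0.0014 -0.1692]
wrist black [374, 283, 26, 16, 156] [388.9 289.8] box [-0.0018 -0.2239]
wrist black [261, 292, 5, 5, 12] [262.9 294.3] box [-0.004  -0.1717]
wrist black [283, 292, 10, 6, 27] [288.3 294.7] box [-0.0038 -0.1824]
wrist black [469, 305, 10, 3, 12] [473.2 306.1] box [-0.0141 -0.2664]
wrist black [290, 320, 7, 9, 19] [294.5 323.4] box [-0.0189 -0.1843]
wrist black [420, 325, 10, 5, 21] [424. 328.] box [-0.0241 -0.2431]
wrist black [213, 326, 9, 4, 17] [216.8 328.2] box [-0.0245 -0.1481]
scene red [260, 282, 3, 6, 13] [261.  284.3] box [ 0.0448 -0.197 ]
scene white [258, 256, 18, 9, 67] [266.5 259.9] box [-0.0004 -0.1669]
scene white [256, 272, 5, 7, 27] [258. 275.] box [ 0.0241 -0.1948]
scene black [251, 254, 6, 16, 45] [253.  262.4] box [ 0.0369 -0.2   ]
top white [366, 177, 10, 5, 36] [370.8 179.2] box [ 0.0119 -0.1652]
tcp box [-1.000e-04 -1.955e-01]
```

View pics/pull.png

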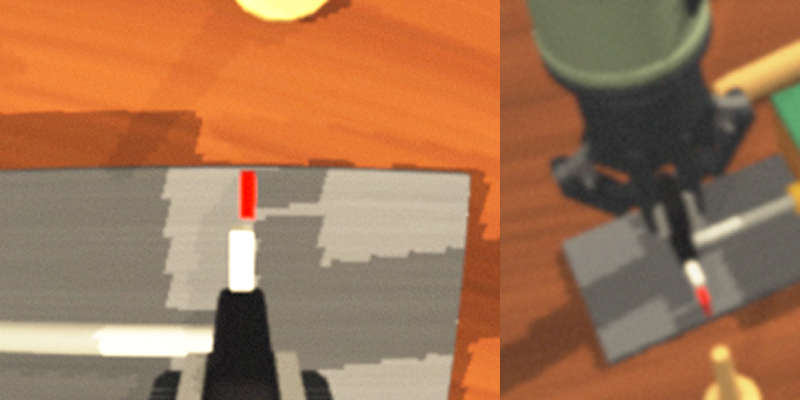

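The wrist crop (left) shows the bar at about x=241 and the red mark at about x=247, so the bar is roughly 1.5 mm short. The measured coordinates say 1.2 to 2 mm. I'll correct by 1.5 mm.

Emit:
apply_moves:
  jaw: [-1,-1,-1,-1]
  translation:
    - [0.0004,-0.0015,0]
    - [0.0004,-0.0015,0]
    - [0.0004,-0.0015,0]
    - [0.0004,-0.0015,0]
  angular:
    - [0,0,0]
    - [0,0,0]
    - [0,0,0]
    - [0,0,0]

```text
clock: 6.55
position: [0.5445, -0.083, 0.0749]
tool_rot: [-1.572, -0.0, -2.891]
force: [-6.0, 7.0, 3.0]
grip_width: 0.0135
```

```bash
python3 - <<'E'
from w import *
f=grab('wrist');P=f['pixels'].astype(int)
r=P[...,0]-P[...,1]>100
red=[];bar=[]
for v in range(140,212):
    u=np.arange(295,345);a=u[(P[v,295:345,0]>180)&(P[v,295:345,1]<70)];b=u[P[v,295:345].min(1)>220]
    if 4<=len(a)<15: red.append(inv(onz(f,a.mean(),v,.026,True)))
    if 8<=len(b)<18: bar.append(inv(onz(f,b.mean(),v,.023,True)));last=(v,b.min(),b.max())
print(len(red),np.mean(red,0),len(bar),np.mean(bar,0),np.std(bar,0),last)
o=observe();print('tcp',inv(o['position']),o['force'],o['grip_width'])
B=lambda p,w,h:cv2.resize(cv2.cvtColor(p,cv2.COLOR_RGB2BGR),(w,h),interpolation=cv2.INTER_CUBIC)
g=grab('scene')
cv2.imwrite('pics/pull2.png',np.hstack([B(f['pixels'][130:230,270:370],400,400),B(g['pixels'][140:320,200:420],400,400)]))
E
```

```text
22 [ 0.04434091 -0.19704091] 29 [ 0.02429655 -0.197     ] [5.01421997e-03 2.77555756e-17] (204, np.int64(316), np.int64(325))
tcp [-1.00e-04 -1.97e-01] [-6.90956276  6.73506305  3.84650516] 0.013219949501372216
```

View pics/pull2.png

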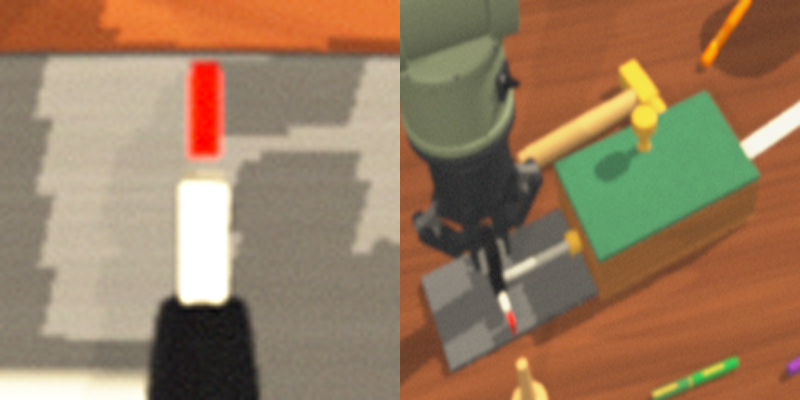

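The bar (centre x≈204, left panel) lines up with the red mark (x≈205); the measured difference is under 0.3 mm. The right panel shows the lid lying flat, with the hammer, folder and mandrel where they were. I'm handing in while still holding the handle.

```bash
python3 -c "
from h import *
print(workorder.job_done());o=observe();print(o['clock'],o['position'],o['force'],o['grip_width'])"
```

```text
the job is handed in; nothing more can be done
None
the job is handed in; nothing more can be done
```

The lid is fully shut and the plunger is pulled out to the red marks. I handed the job in at about 6.7 s with the gripper still holding the handle at a 70 N grip setting. The hand-in gave no verdict and no state reading, so I have no measurement from the second after it.

- **Lid:** I pushed it shut with the closed fingertips near its front edge. The fingertips stopped at 68 mm above the counter, the height of a shut lid. The last push peaked at about 42 N on the fingertips, harder than the light push asked for. The 40 N limit is stated for the arm and gripper body, and I had only the fingertips on the lid.
- **Plunger:** I pulled about 37.5 mm in total. The first pull stopped about 1.5 mm short, so I corrected it. The last wrist picture puts the bar and the visible red mark both at box y = -0.197 m, within about 0.3 mm. The other mark was hidden by then, and earlier pictures put both at the same y within about 1 mm.
- **Other objects:** In the last pictures the hammer, folder and mandrel look unmoved. I checked this by eye only.

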